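# Lay out stripped machine parts in reassembly order

### The arm

A 6-joint arm with a two-finger parallel gripper is mounted at the origin on a cart in front of the work surface, level with it; the furniture and walls round the work are solid. World frame = base frame: x ahead of the robot, y to its left, z up, the work surface at z = 0. Lengths are in m, angles in rad, forces in N, time in s.
With the tool pointing down it reaches from about 0.275 to 0.825 m from the base axis. Payload 4.9 kg.
Tool frame: the origin (TCP) lies midway between the tips of the shut fingers; the grasp point (between the pads) lies 19 mm behind it (pinch_z is the distance from the TCP to the grasp point, in m); z points along the fingers, y is the line along which they close (so a half turn about z gives the same grasp; the last joint's range is limited). The gripper opens to 85 mm and grips with 20 to 120 N. Pads are 22 mm wide; open, the fingers measure 114 mm over their backs; the gripper's body (76 mm by 85 mm) begins 54 mm behind the grasp point. The pads swing forward as they close: fully open they stand 13 mm farther back than shut.
Start: joints at [-1.27, 0.326, -0.193, 1.052, 0, 1.437], TCP at [0.232, -0.499, 0.231] pointing down, gripper open.
Joint ranges: [-2.65, 2.65], [-0.97, 1.79], [-1.3, 1.35], [-1.93, 2.1], [-1.47, 1.37], [-3.14, 3.14]. Speed limits (rad/s): [2.57, 2.57, 3.14, 3.14, 3.14, 3.14].

### API

Orientations are given as a rotation vector (axis times angle).
In Python, from station import * gives the robot as it stands. The module is installed in compiled form; this text tells all that it offers.
- The arm moves only by the tool apply_moves, never from a script. Its argument "steps" is text: rows parted by semicolons, each of 4 numbers parted by spaces: the shift along the tool's x, y, z in m, then the turn about the tool's z in degrees. In form: x y z roll; .... A call has 1 to 12 rows; each row is the pose to reach, as a shift and turn from the pose commanded when the call began, along the tool's axes at that moment; what a row does not reach only later rows make up. A row lasts 1/10 s, in which the tool goes at most 50 mm and 8.59 degrees, less where a joint would pass 70% of its speed; a pose out of reach is approached as far as the arm can. A call with a gripper value outside its range is refused whole. "claw" is the finger opening in m, from 0 to 0.0854, set as the call begins (left out, the last holds). The fingers move at their own pace and stop on an object; the grip force is fixed at half the most. Time passes only in rows, so rows that repeat a pose let the fingers close. It gives the time, the measured TCP pose, the force, the opening and the grip force at its end, in the units of the state.
- state(): the state, without advancing time (a new reading comes with each control period).
- camera(name): name is "scene" or "top" or "wrist"; returns (picture, depth): 480x640x3 uint8, red, green, blue; 480x640 float32, m along the optical axis (not along the pixel's ray), 0 where there is no reading.
- get_calibration(name): a dict with "K" (3x3 intrinsics, pixels), "camera_from_world" (4x4, takes a point from world to camera coordinates). Camera axes: x right, y up, looking along -z (the intrinsics and any distortion apply to the point x, -y, -z); pixel columns grow to the right and rows downward; lengths in m; the calibration is good to about 2 mm. A picture is of the moment at which its call begins: read the wrist's pose just before it. get_calibration takes no time and is no camera call; for the wrist camera it gives the pose at the moment of the call.
- finish_job(): hands the job in; it is judged then, once.
Trained networks look in the newest picture that a camera, given by its name, has taken for a name from the list of things; names that differ only in an ending like _2 or _b are one class to them, and where a whole thing is asked for, a point or a joint stands for the part that bears it (a point fixed in the world has none). Each returns a list of dicts, best first, with "confidence" (0 to 1); they miss things now and then, are a little off and sometimes report something else, mostly with a low value. They report only what shows in the picture. A call takes as long as a camera call.
- boxes_of(label, camera): "xy" ([column, row] in pixels, amid what is visible of it).
- spot_point(label, camera): "xy" ([column, row] in pixels: a listed point, or the origin of a listed thing).
The state is a dict: "clock": time; "joints": joint angles; "joint_vel": joint speeds; "tau": joint torques, N m; "position": TCP position; "tool_rot": TCP orientation; "contact_force": force on the tool from outside, world axes, zero at the start; "wrist_torque": the same for the moment, N m; "grip_width": finger opening in m; "gripper_force": force on a finger pad.
Only numpy, scipy, OpenCV 4.12 (cv2) and the standard library are available. Lean on these libraries where they do the work, as an engineer would, in place of code of your own. Each camera call takes 0.05 s, during which the arm holds its last target. There are 200 camera calls.

### The job

Four machine parts stand in the tray with the coloured inserts in the order in which they were taken off, the first one at that tray's red end. Move them to the empty tray in the reverse order for reassembly: the last part taken off goes next to the empty tray's red end, and so on, so that the first one ends up furthest from that red end. Stand each part on its own in the middle of a black pad, the same way up as it stands now.

Things in the scene. Friction and masses are not known exactly. Their poses are not given: they have to be found in the camera images.
- star_knob_mid (a point): black star knob, standing with its thin steel stud up; 46 mm high: the star, 36 x 40 mm, takes up the lowest 15 mm, above it a 20 mm neck to 21 mm, then the 6 mm stud. Grasp it by the star. Point: on its axis, half-way up (23 mm above its underside); z up along the stud
- clamp_knob_mid (a point): red and black clamp knob, 30 mm high: black base 44 mm across and 16 mm high, red round cap 24 mm across above it. Point: on its axis, half-way up (15 mm above its underside); z up
- spacer_post_mid (a point): white round spacer post standing on end, 17 mm across, 60 mm high. Point: on its axis, half-way up (30 mm above its underside); z up
- shaft_collar_mid (a point): light grey metal ring (shaft collar) lying flat, 28 mm across (30 mm over its black screw), 12 mm high. Point: its centre, half-way up (6 mm above its underside); z up
- insert_blue: blue flat insert in one compartment of the full tray, 100 x 58 x 3 mm, fixed; at the start the star knob stands on it, so it keeps showing which compartment that part came from. Origin: centre of its underside, 8 mm above the table (its top is at 11 mm); x lies across the tray, y along the row
- insert_yellow: yellow flat insert in one compartment of the full tray, 100 x 58 x 3 mm, fixed; at the start the clamp knob stands on it, so it keeps showing which compartment that part came from. Origin: centre of its underside, 8 mm above the table (its top is at 11 mm); x lies across the tray, y along the row
- insert_green: green flat insert in one compartment of the full tray, 100 x 58 x 3 mm, fixed; at the start the spacer post stands on it, so it keeps showing which compartment that part came from. Origin: centre of its underside, 8 mm above the table (its top is at 11 mm); x lies across the tray, y along the row
- insert_orange: orange flat insert in one compartment of the full tray, 100 x 58 x 3 mm, fixed; at the start the shaft collar stands on it, so it keeps showing which compartment that part came from. Origin: centre of its underside, 8 mm above the table (its top is at 11 mm); x lies across the tray, y along the row
- off_red_end: red end bar of the full tray (its other end bar is grey), 110 x 14 x 18 mm, fixed, at either end of the row. Origin: centre of its underside. x across the tray, y along the row. The four insert centres lie 39, 103, 167 and 231 mm from it along the row. The full tray is of the same make as the empty one; fingers fit best closing across the row (along x)
- on_tray: empty aluminium tray, 110 x 284 mm, fixed: four compartments in a row, each with a round black pad (52 mm across, top 11 mm above the table); three 3 mm dividers, 15 mm high; end bars red and grey, 18 mm high; long sides open. Origin: centre of its underside. x across the tray, y along the row to its red end: pad centres at x = 0, y = +96 (by the red end), +32, -32, -96 mm

How it is judged:
At the end, for the whole second after the job is handed in: Each part that stood k-th from the red end of the tray with inserts stands k-th from the grey end of the other tray, its axis within 15 mm of the pad's centre along and across the row, resting on the pad (height within 4 mm), same way up and upright within 0.12 rad, at rest and released (x of star_knob_mid in the frame of on_tray between -0.015 and 0.015 m and z of star_knob_mid in the frame of on_tray between 0.03 and 0.038 m and angle between each of star_knob_mid, clamp_knob_mid, spacer_post_mid, shaft_collar_mid's own z axis and vertical below 0.12 rad and linear speed of each of star_knob, clamp_knob, spacer_post, shaft_collar below 0.02 m/s and ((horizontal distance between insert_blue and off_red_end between 0.019 and 0.059 m and y of star_knob_mid in the frame of on_tray between -0.111 and -0.081 m) or (horizontal distance between insert_blue and off_red_end between 0.083 and 0.123 m and y of star_knob_mid in the frame of on_tray between -0.047 and -0.017 m) or (horizontal distance between insert_blue and off_red_end between 0.147 and 0.187 m and y of star_knob_mid in the frame of on_tray between 0.017 and 0.047 m) or (horizontal distance between insert_blue and off_red_end between 0.211 and 0.251 m and y of star_knob_mid in the frame of on_tray between 0.081 and 0.111 m)) and x of clamp_knob_mid in the frame of on_tray between -0.015 and 0.015 m and z of clamp_knob_mid in the frame of on_tray between 0.022 and 0.03 m and ((horizontal distance between insert_yellow and off_red_end between 0.019 and 0.059 m and y of clamp_knob_mid in the frame of on_tray between -0.111 and -0.081 m) or (horizontal distance between insert_yellow and off_red_end between 0.083 and 0.123 m and y of clamp_knob_mid in the frame of on_tray between -0.047 and -0.017 m) or (horizontal distance between insert_yellow and off_red_end between 0.147 and 0.187 m and y of clamp_knob_mid in the frame of on_tray between 0.017 and 0.047 m) or (horizontal distance between insert_yellow and off_red_end between 0.211 and 0.251 m and y of clamp_knob_mid in the frame of on_tray between 0.081 and 0.111 m)) and x of spacer_post_mid in the frame of on_tray between -0.015 and 0.015 m and z of spacer_post_mid in the frame of on_tray between 0.037 and 0.045 m and ((horizontal distance between insert_green and off_red_end between 0.019 and 0.059 m and y of spacer_post_mid in the frame of on_tray between -0.111 and -0.081 m) or (horizontal distance between insert_green and off_red_end between 0.083 and 0.123 m and y of spacer_post_mid in the frame of on_tray between -0.047 and -0.017 m) or (horizontal distance between insert_green and off_red_end between 0.147 and 0.187 m and y of spacer_post_mid in the frame of on_tray between 0.017 and 0.047 m) or (horizontal distance between insert_green and off_red_end between 0.211 and 0.251 m and y of spacer_post_mid in the frame of on_tray between 0.081 and 0.111 m)) and x of shaft_collar_mid in the frame of on_tray between -0.015 and 0.015 m and z of shaft_collar_mid in the frame of on_tray between 0.013 and 0.021 m and ((horizontal distance between insert_orange and off_red_end between 0.019 and 0.059 m and y of shaft_collar_mid in the frame of on_tray between -0.111 and -0.081 m) or (horizontal distance between insert_orange and off_red_end between 0.083 and 0.123 m and y of shaft_collar_mid in the frame of on_tray between -0.047 and -0.017 m) or (horizontal distance between insert_orange and off_red_end between 0.147 and 0.187 m and y of shaft_collar_mid in the frame of on_tray between 0.017 and 0.047 m) or (horizontal distance between insert_orange and off_red_end between 0.211 and 0.251 m and y of shaft_collar_mid in the frame of on_tray between 0.081 and 0.111 m))); the robot touches nothing.
It also fails if it takes over 112 s, if anything falls off the work surface, if the arm or the gripper's body presses on something with over 40 N, if the wrist force passes 120 N, or if a joint passes its speed limit or range.

## Working session

There is one attempt and no reset: what is moved stays moved. The work goes in short steps, Python scripts to look and compute and a tool call to move; the robot and the scene stay as the last step left them, time stands still between calls to the robot, and variables do not carry over. Pictures are saved under pics/ and viewed, at most 14 in all, crops included, and the job is handed in when it is done.

Besides the shell and the picture viewer there is one more tool, called as a command line: name --argument value ..., lists and objects as JSON in quotes. apply_moves: Moves the arm, as the interface text tells. Its arguments: {"type":"object","properties":{"steps":{"type":"string"},"claw":{"type":"number"}},"required":["steps"]}

```bash
mkdir -p pics
cat > h.py <<'E'
from station import *
import numpy as np, cv2
from scipy.spatial.transform import Rotation as R
def save(n,img): cv2.imwrite('pics/'+n+'.png',cv2.cvtColor(img,cv2.COLOR_RGB2BGR))
def proj(c,P):
    C=get_calibration(c);p=(C['camera_from_world']@np.append(P,1))[:3]
    q=C['K']@np.array([p[0],-p[1],-p[2]]);return q[:2]/q[2]
def ray(C,xy):
    T=np.linalg.inv(C['camera_from_world']);d=np.linalg.inv(C['K'])@np.array([xy[0],xy[1],1])
    return T[:3,3],T[:3,:3]@np.array([d[0],-d[1],-d[2]])
def atz(C,xy,z):
    o,d=ray(C,xy);return o+d*(z-o[2])/d[2]
def dep(C,xy,D):
    o,d=ray(C,xy);c=D[int(xy[1])-2:int(xy[1])+3,int(xy[0])-2:int(xy[0])+3];c=c[c>0]
    return o+d*np.median(c) if len(c) else None
def tri(rs):
    A=0;b=0
    for o,d in rs:
        d=d/np.linalg.norm(d);M=np.eye(3)-np.outer(d,d);A=A+M;b=b+M@o
    return np.linalg.solve(A,b)
E
python3 - <<'E'
from h import *
np.set_printoptions(precision=4,suppress=True)
s=state();print(s['clock'],s['position'],s['tool_rot'],s['grip_width'])
L=['star_knob_mid','clamp_knob_mid','spacer_post_mid','shaft_collar_mid','insert_blue','insert_yellow','insert_green','insert_orange','off_red_end','on_tray']
Rs={}
for c in ['scene','top']:
    img,D=camera(c);save(c+'0',img);C=get_calibration(c);print(c,'cam at',np.linalg.inv(C['camera_from_world'])[:3,3],C.keys())
    for l in L:
        r=spot_point(l,c)
        if r:
            Rs.setdefault(l,[]).append(ray(C,r[0]['xy']));print(l,r[0]['xy'],round(r[0]['confidence'],2),dep(C,r[0]['xy'],D))
for l in Rs:
    if len(Rs[l])==2: print('tri',l,tri(Rs[l]))
E
```

```text
0.0 [ 0.2315 -0.4983  0.2305] [-3.066  -0.6772  0.0002] 0.08555756345987861
scene cam at [ 0.0216 -0.8358  1.0475] dict_keys(['K', 'camera_from_world'])
top cam at [ 0.2847 -0.0163  0.9685] dict_keys(['K', 'camera_from_world'])
star_knob_mid [246.4, 235.9] 0.53 [0.503  0.1223 0.0346]
clamp_knob_mid [154.9, 247.5] 0.61 [0.4704 0.3016 0.0414]
spacer_post_mid [220.6, 242.4] 0.58 [0.4868 0.1725 0.038 ]
shaft_collar_mid [185.6, 245.3] 0.43 [0.4836 0.2494 0.0114]
insert_blue [400.3, 244.7] 0.72 [ 0.5029 -0.1924  0.0106]
insert_yellow [158.5, 252.9] 0.88 [0.4623 0.2978 0.0277]
insert_green [219.5, 239.5] 0.6 [0.488  0.1709 0.0589]
insert_orange [187.0, 244.0] 0.69 [0.4863 0.2466 0.0119]
off_red_end [141.0, 252.8] 0.94 [0.4634 0.3376 0.0154]
on_tray [400.9, 246.4] 0.61 [ 0.4994 -0.1937  0.0103]
```

View pics/top0.png

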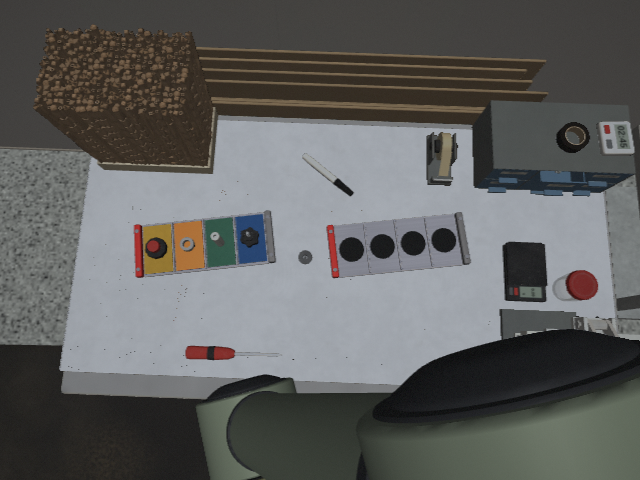

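View pics/scene0.png

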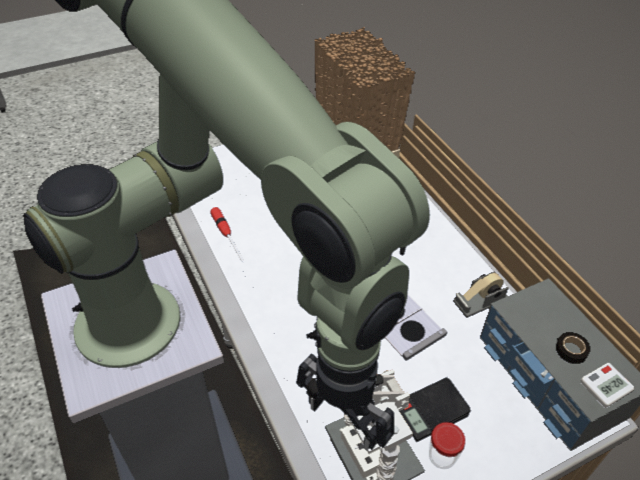

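Top view: the full tray's red end is at (139,250), followed by clamp, collar, spacer and star at columns 156, 188, 217 and 250. The empty tray's red end is at (333,250), with pads at columns 352, 382, 413 and 443. In the scene view the arm hides both trays, so the second view will have to come from the wrist camera.

Run:
```python
from h import *
np.set_printoptions(precision=4,suppress=True)
img=cv2.cvtColor(cv2.imread('pics/top0.png'),cv2.COLOR_BGR2RGB);C=get_calibration('top')
h=cv2.cvtColor(img,cv2.COLOR_RGB2HSV)
def cents(m,lo,hi):
    n,l,s,c=cv2.connectedComponentsWithStats(m.astype(np.uint8));return [(c[i],s[i,4]) for i in range(1,n) if lo<s[i,4]<hi]
m=np.zeros(h.shape[:2],bool);m[225:265,335:460]=True
P=[]
for c,a in cents(m&(h[...,2]<50),200,900): P.append(atz(C,c,.011));print(c,a,P[-1])
P=np.array(sorted(P,key=lambda p:-p[1]));d=P[0]-P[-1];print('tray c',P.mean(0),'yaw of row',np.degrees(np.arctan2(d[1],d[0])),np.linalg.norm(np.diff(P,axis=0),axis=1))
m[:]=0;m[205:280,130:275]=True
for n,a,b in [('red',172,8),('yel',20,28),('or',10,19),('gr',60,90),('bl',100,125)]:
    H=h[...,0].astype(int);k=((H>=a)|(H<=b)) if a>b else (H>=a)&(H<=b)
    k=k&m&(h[...,1]>110)&(h[...,2]>40)
    n8,l,s,c=cv2.connectedComponentsWithStats(k.astype(np.uint8));i=1+np.argmax(s[1:,4])
    hull=cv2.convexHull(np.argwhere(l==i)[:,::-1].astype(np.int32));r=cv2.minAreaRect(hull)
    print(n,r,atz(C,r[0],.011 if n!='red' else .018))
s=state();print(R.from_rotvec(s['tool_rot']).as_matrix())
Cw=get_calibration('wrist');M=np.linalg.inv(Cw['camera_from_world']);print('wristcam',M,Cw['K'])
```

```text
[443.3533 239.8637] 433 [ 0.5166 -0.2812  0.011 ]
[412.8115 242.8299] 435 [ 0.5078 -0.2181  0.011 ]
[382.0392 246.0023] 434 [ 0.4985 -0.1547  0.011 ]
[351.258  249.1233] 438 [ 0.4894 -0.0915  0.011 ]
tray c [ 0.5031 -0.1864  0.011 ] yaw of row 98.17085740955326 [0.0639 0.0641 0.0637]
red ((138.36483764648438, 250.48599243164062), (51.2697868347168, 7.6097588539123535), 87.79740142822266) [0.4675 0.3426 0.018 ]
yel ((157.294189453125, 248.5897979736328), (48.091331481933594, 28.59200668334961), 86.98721313476562) [0.4744 0.3069 0.011 ]
or ((188.5575408935547, 245.36285400390625), (47.76063919067383, 28.47013282775879), 86.18592071533203) [0.4838 0.2434 0.011 ]
gr ((213.0, 264.0), (0.0, 0.0), 0.0) [0.447  0.1899 0.011 ]
bl ((250.40562438964844, 238.50900268554688), (46.78828811645508, 27.82646942138672), 84.5596694946289) [0.5034 0.1172 0.011 ]
[[ 0.907   0.4212  0.    ]
 [ 0.4212 -0.907   0.    ]
 [ 0.     -0.     -1.    ]]
wristcam [[ 0.4208  0.8756  0.2372  0.2909]
 [-0.9071  0.4063  0.1097 -0.4721]
 [-0.0004 -0.2613  0.9652  0.3738]
 [ 0.      0.      0.      1.    ]] [[342.6503   0.     324.7211]
 [  0.     342.6503 236.7735]
 [  0.       0.       1.    ]]
```

apply_moves --steps "0.376 -0.165 -0.03 -73.5;0.376 -0.165 -0.03 -73.5;0.376 -0.165 -0.03 -73.5;0.376 -0.165 -0.03 -73.5;0.376 -0.165 -0.03 -73.5;0.376 -0.165 -0.03 -73.5;0.376 -0.165 -0.03 -73.5;0.376 -0.165 -0.03 -73.5;0.376 -0.165 -0.03 -73.5;0.376 -0.165 -0.03 -73.5;0.376 -0.165 -0.03 -73.5;0.376 -0.165 -0.03 -73.5" --claw 0.085

```text
clock: 2.3
position: [0.5024, -0.1917, 0.2611]
tool_rot: [-2.056, -2.375, 0.001]
contact_force: [-0.2, -0.3, -0.1]
grip_width: 0.0848
gripper_force: 0.0
```

```bash
cat >> h.py <<'E'
def go(t,yaw=None):
    "shift in tool axes (x y z) and roll deg to TCP target t, tool y at world angle yaw deg"
    s=state();M=R.from_rotvec(s['tool_rot']).as_matrix();d=M.T@(np.array(t)-s['position'])
    y=np.degrees(np.arctan2(M[1,1],M[0,1]));r=0 if yaw is None else -((yaw-y+90)%180-90)
    return np.round(d,4),np.round(r,2)
E
python3 - <<'E'
from h import *
np.set_printoptions(precision=4,suppress=True)
s=state();print(s['clock'],s['position'],s['joints'],R.from_rotvec(s['tool_rot']).as_matrix()[:,1])
C=get_calibration('wrist');img,D=camera('wrist');save('w1',img)
Ct=get_calibration('top');
h=cv2.cvtColor(img,cv2.COLOR_RGB2HSV);m=(h[...,2]<50).astype(np.uint8)
T=[[.4894,-.0915,.011],[.4985,-.1547,.011],[.5078,-.2181,.011],[.5166,-.2812,.011]]
n,l,st,c=cv2.connectedComponentsWithStats(m)
P=[]
for t in T:
    q=proj('wrist',t);i=1+np.argmin(np.linalg.norm(c[1:]-q,axis=1))
    p=proj('top',t);w=tri([ray(C,c[i]),ray(Ct,p)]);P.append(atz(C,c[i],.011));print(q,c[i],st[i,2:],'tri',w,'z.011',P[-1],dep(C,c[i],D))
P=np.array(P);d=P[0]-P[3];print(P.mean(0),np.degrees(np.arctan2(d[1],d[0])))
print(go([.49,.21,.25],8.3))
E
```

```text
2.3 [ 0.5024 -0.1917  0.2611] [-0.5017  0.2857 -0.1718  1.1138 -0.0004  0.9252] [ 0.9897  0.1434 -0.0006]
[327.1892 109.5577] [326.3688 110.0368] [  47   49 1795] tri [ 0.4889 -0.0917  0.0123] z.011 [ 0.4886 -0.092   0.011 ] [ 0.4886 -0.092   0.0107]
[327.0609 169.7072] [326.2102 170.1942] [  44   45 1565] tri [ 0.4977 -0.1546  0.014 ] z.011 [ 0.4976 -0.1552  0.011 ] [ 0.4976 -0.1552  0.0112]
[327.0868 225.0832] [326.0763 225.2367] [  43   41 1377] tri [ 0.5064 -0.2169  0.0169] z.011 [ 0.5066 -0.2183  0.011 ] [ 0.5066 -0.2183  0.0109]
[326.7421 275.7765] [325.9037 276.1184] [  41   39 1225] tri [ 0.5154 -0.2798  0.0158] z.011 [ 0.5156 -0.2816  0.011 ] [ 0.5157 -0.2817  0.011 ]
[ 0.5021 -0.1868  0.011 ] 98.12459406049265
(array([0.3995, 0.0453, 0.0112]), np.float64(-0.06))
```

apply_moves --steps "0.40 0.045 0.01 0;0.40 0.045 0.01 0;0.40 0.045 0.01 0;0.40 0.045 0.01 0;0.40 0.045 0.01 0;0.40 0.045 0.01 0;0.40 0.045 0.01 0;0.40 0.045 0.01 0;0.40 0.045 0.01 0;0.40 0.045 0.01 0;0.40 0.045 0.01 0"

```text
clock: 3.45
position: [0.4894, 0.2099, 0.2512]
tool_rot: [2.055, 2.376, -0.001]
contact_force: [-0.1, -0.5, -0.4]
grip_width: 0.0849
gripper_force: 0.0
```

Run:
```python
from h import *
np.set_printoptions(precision=4,suppress=True)
s=state();print(s['clock'],s['position'],s['joints'])
C=get_calibration('wrist');img,D=camera('wrist');save('w2',img);Ct=get_calibration('top');camera('top')
for l,z in [('star_knob_mid',.034),('clamp_knob_mid',.026),('spacer_post_mid',.041),('shaft_collar_mid',.017),('insert_blue',.008),('insert_yellow',.008),('insert_green',.008),('insert_orange',.008),('off_red_end',0)]:
    r=spot_point(l,'wrist');t=spot_point(l,'top')
    if r: print(l,r[0]['xy'],round(r[0]['confidence'],2),'z known',atz(C,r[0]['xy'],z), 'top',atz(Ct,t[0]['xy'],z) if t else '','tri',tri([ray(C,r[0]['xy']),ray(Ct,t[0]['xy'])]) if t else '')
# depth points: top surfaces of each part in world
v,u=np.mgrid[0:480,0:640];M=np.linalg.inv(C['camera_from_world']);k=C['K']
X=np.stack([(u-k[0,2])/k[0,0]*D,-(v-k[1,2])/k[1,1]*D,-D],-1)@M[:3,:3].T+M[:3,3];np.save('X.npy',X)
for n,c,lo in [('star',[.503,.117],.022),('clamp',[.474,.307],.022),('post',[.494,.181],.066),('collar',[.484,.243],.019)]:
    m=(np.linalg.norm(X[...,:2]-c,axis=-1)<.03)&(X[...,2]>lo)&(X[...,2]<.08)&(D>0);q=X[m]
    if len(q): print(n,len(q),'mid',(q.max(0)+q.min(0))[:2]/2,'size',(q.max(0)-q.min(0))[:2],'mean',q.mean(0),'top',q[:,2].max())
```

```text
3.45 [0.4894 0.2099 0.2512] [ 0.2668  0.2814 -0.2033  1.0866 -0.0006  1.6931]
star_knob_mid [328.0, 288.8] 0.63 z known [0.5054 0.1179 0.034 ] top [0.5028 0.1175 0.034 ] tri [0.5044 0.1175 0.0322]
clamp_knob_mid [321.5, 111.0] 0.66 z known [0.4711 0.3056 0.026 ] top [0.479  0.2994 0.026 ] tri [0.4748 0.302  0.0287]
spacer_post_mid [323.6, 234.7] 0.85 z known [0.4911 0.1818 0.041 ] top [0.4873 0.1734 0.041 ] tri [0.4915 0.1771 0.0227]
shaft_collar_mid [323.7, 174.8] 0.96 z known [0.4824 0.2421 0.017 ] top [0.4812 0.2454 0.017 ] tri [0.4812 0.2432 0.0227]
insert_blue [325.4, 281.4] 0.73 z known [0.5027 0.1157 0.008 ] top [0.5019 0.1127 0.008 ] tri [0.5031 0.1135 0.0026]
insert_green [325.4, 227.8] 0.84 z known [0.4931 0.1816 0.008 ] top [0.4977 0.1763 0.008 ] tri [0.4962 0.1787 0.0013]
insert_orange [326.1, 174.7] 0.89 z known [0.4851 0.2418 0.008 ] top [0.4844 0.2429 0.008 ] tri [0.4846 0.2422 0.0094]
off_red_end [325.2, 71.7] 0.68 z known [0.4688 0.347  0.    ] top [0.4752 0.3452 0.    ] tri [0.4709 0.3424 0.0134]
star 777 mid [0.5032 0.1185] size [0.0399 0.0365] mean [0.5029 0.1206 0.0292] top 0.05861775396241903
clamp 1456 mid [0.4731 0.3064] size [0.0424 0.0417] mean [0.4731 0.306  0.0314] top 0.043046088703066365
post 217 mid [0.491  0.1785] size [0.0163 0.0164] mean [0.4909 0.1789 0.0706] top 0.07254392510362184
collar 389 mid [0.4841 0.2443] size [0.0276 0.0287] mean [0.4839 0.2449 0.0228] top 0.024980125985213153
```

View pics/w2.png

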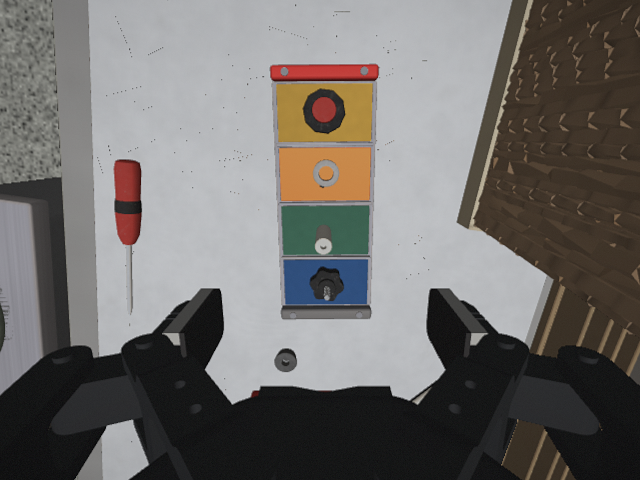

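The wrist view shows the same order. The clamp is at (324,110), the collar at (326,173), the post top at (323,246) and the star at (326,285). Starting with the star.

apply_moves --steps "-0.093 0.001 0.05 0;-0.093 0.001 0.09 0;-0.093 0.001 0.13 0;-0.093 0.001 0.17 0;-0.093 0.001 0.205 0;-0.093 0.001 0.225 0;-0.093 0.001 0.236 0;-0.093 0.001 0.236 0;-0.093 0.001 0.236 0"

```text
clock: 5.35
position: [0.5047, 0.1198, 0.0162]
tool_rot: [2.052, 2.378, 0.002]
contact_force: [-0.1, 0.1, 0.2]
grip_width: 0.085
gripper_force: 0.0
```

apply_moves --steps "0 0 0 0;0 0 0 0;0 0 0 0;0 0 0 0;0 0 0 0;0 0 0 0;0 0 0 0;0 0 0 0" --claw 0.0

```text
clock: 6.15
position: [0.5044, 0.1197, 0.0166]
tool_rot: [2.051, 2.378, 0.002]
contact_force: [-1.9, -0.6, 9.3]
grip_width: 0.0361
gripper_force: 58.9
```

Run:
```python
from h import *
s=state();print(s['position'],s['grip_width'],go([.4888,-.0918,s['position'][2]],8.1))
```

```text
[0.50444762 0.11973447 0.01663177] 0.036058349146212774 (array([-0.207 , -0.0465, -0.    ]), np.float64(0.33))
```

apply_moves --steps "0 0 -0.03 0;0 0 -0.07 0;-0.045 -0.01 -0.08 0;-0.09 -0.02 -0.08 0;-0.135 -0.03 -0.08 0;-0.18 -0.04 -0.08 0;-0.205 -0.046 -0.08 0;-0.205 -0.046 -0.05 0;-0.205 -0.046 -0.025 0;-0.205 -0.046 -0.01 0;-0.205 -0.046 -0.003 0;-0.205 -0.046 -0.001 0"

```text
clock: 7.35
position: [0.4873, -0.0898, 0.0166]
tool_rot: [-2.052, -2.377, 0.002]
contact_force: [-7.2, 1.4, 20.3]
grip_width: 0.0358
gripper_force: 62.3
```

Run:
```python
from h import *
s=state();print(s['position'],s['grip_width'],s['contact_force'],go([.4888,-.0918,.0166],8.1))
```

```text
[ 0.48731974 -0.08982234  0.01655632] 0.035761427034572406 [-7.22507611  1.43205287 20.26607984] (array([-0.0022,  0.0012, -0.    ]), np.float64(0.31))
```

apply_moves --steps "0 0 0 0;0 0 0 0;0 0 0 0;0 0 0 0;0 0 0 0;0 0 0 0;0 0 -0.03 0;0 0 -0.07 0;0 0 -0.12 0;0 0 -0.15 0;0 0 -0.15 0" --claw 0.085

```text
clock: 8.45
position: [0.4914, -0.0909, 0.1709]
tool_rot: [2.047, 2.372, 0.005]
contact_force: [0.8, -0.9, 0.9]
grip_width: 0.0847
gripper_force: 0.0
```

Run:
```python
from h import *
np.set_printoptions(precision=4,suppress=True)
s=state();print(s['position'],s['grip_width'],s['contact_force'])
img,D=camera('top');save('t2',img[200:300,300:500].repeat(3,0).repeat(3,1))
img,D=camera('wrist');save('w3',img)
print(go([.491,.1785,.15],8.4))
```

```text
[ 0.4914 -0.0909  0.1709] 0.08467304497041894 [ 0.8337 -0.9416  0.9381]
(array([0.2653, 0.0416, 0.0166]), np.float64(0.02))
```

View pics/w3.png

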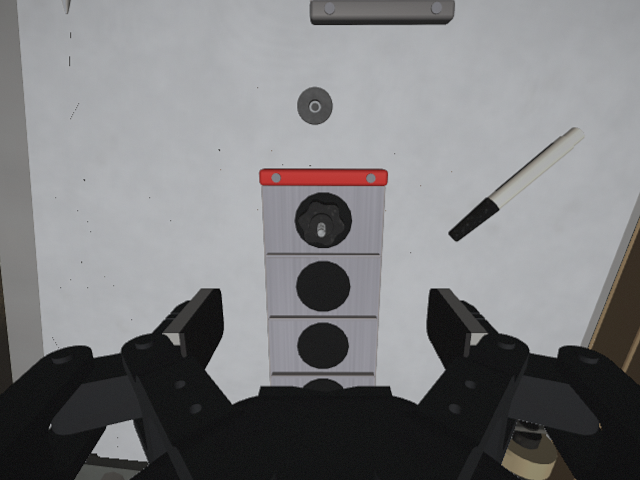

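The wrist view shows the star upright on the first pad, around (323,220). Next is the spacer post.

apply_moves --steps "0.049 0.008 0 0;0.098 0.016 0 0;0.147 0.024 0 0;0.196 0.032 0 0;0.245 0.04 0 0;0.265 0.0415 0 0;0.265 0.0415 0.03 0;0.265 0.0415 0.07 0;0.265 0.0415 0.11 0;0.265 0.0415 0.135 0;0.265 0.0415 0.141 0;0.265 0.0415 0.141 0"

```text
clock: 9.75
position: [0.4887, 0.1779, 0.0235]
tool_rot: [-2.051, -2.376, 0.006]
contact_force: [-0.4, 0.2, 0.3]
grip_width: 0.0849
gripper_force: 0.0
```

apply_moves --steps "0 0 0 0;0 0 0 0;0 0 0 0;0 0 0 0;0 0 0 0;0 0 0 0;0 0 0 0;0 0 0 0;0 0 0 0" --claw 0.0

```text
clock: 10.65
position: [0.4911, 0.1784, 0.0261]
tool_rot: [2.052, 2.378, 0.001]
contact_force: [-0.6, -1.3, 6.1]
grip_width: 0.0156
gripper_force: 58.3
```

Run:
```python
from h import *
s=state();print(s['position'],s['grip_width'],go([.4980,-.155,s['position'][2]],8.1))
```

```text
[0.49107233 0.17843363 0.02608854] 0.015618113773259706 (array([-3.309e-01, -4.190e-02, -1.000e-04]), np.float64(0.31))
```

apply_moves --steps "0 0 -0.03 0;0 0 -0.07 0;-0.02 0 -0.1 0;-0.065 -0.008 -0.1 0;-0.11 -0.014 -0.1 0;-0.155 -0.02 -0.1 0;-0.2 -0.026 -0.1 0;-0.245 -0.032 -0.1 0;-0.29 -0.037 -0.1 0;-0.32 -0.041 -0.1 0;-0.331 -0.042 -0.1 0;-0.331 -0.042 -0.1 0"

```text
clock: 11.85
position: [0.4974, -0.1564, 0.1252]
tool_rot: [-2.055, -2.376, -0.0]
contact_force: [-0.2, 1.3, -0.9]
grip_width: 0.0156
gripper_force: 58.5
```

apply_moves --steps "0 0 0 0;0 0 0.03 0;0 0 0.06 0;0 0 0.08 0;0 0 0.09 0;0 0 0.096 0;0 0 0.099 0;0 0 0.099 0;0 0 0.099 0"

```text
clock: 12.75
position: [0.4981, -0.1554, 0.0271]
tool_rot: [2.051, 2.378, 0.001]
contact_force: [0.6, 0.5, 0.0]
grip_width: 0.0155
gripper_force: 58.5
```

Run:
```python
from h import *
s=state();print(s['position'],s['grip_width'],s['contact_force'],go([.4980,-.155,.0261],8.1))
```

```text
[ 0.49811048 -0.15543136  0.02709222] 0.01552980424308341 [0.55279863 0.51380384 0.04493694] (array([ 0.0004, -0.    ,  0.001 ]), np.float64(0.32))
```

apply_moves --steps "0 0 0.001 0;0 0 0.001 0"

```text
clock: 12.95
position: [0.4981, -0.1556, 0.0261]
tool_rot: [2.052, 2.377, 0.001]
contact_force: [0.1, 0.0, 3.9]
grip_width: 0.0158
gripper_force: 59.0
```

apply_moves --steps "0 0 0 0;0 0 0 0;0 0 0 0;0 0 0 0;0 0 0 0;0 0 0 0;0 0 -0.03 0;0 0 -0.07 0;0 0 -0.11 0;0 0 -0.14 0;0 0 -0.14 0;0 0 -0.14 0" --claw 0.085

```text
clock: 14.15
position: [0.4978, -0.1554, 0.1658]
tool_rot: [2.051, 2.377, 0.001]
contact_force: [0.8, -0.8, 0.2]
grip_width: 0.0851
gripper_force: 0.0
```

Run:
```python
from h import *
np.set_printoptions(precision=4,suppress=True)
s=state();print(s['position'])
C=get_calibration('wrist');img,D=camera('wrist')
v,u=np.mgrid[0:480,0:640];M=np.linalg.inv(C['camera_from_world']);k=C['K']
X=np.stack([(u-k[0,2])/k[0,0]*D,-(v-k[1,2])/k[1,1]*D,-D],-1)@M[:3,:3].T+M[:3,3]
for n,c,lo in [('post',[.498,-.155],.066),('star',[.4888,-.0918],.022)]:
    m=(np.linalg.norm(X[...,:2]-c,axis=-1)<.03)&(X[...,2]>lo)&(X[...,2]<.08)&(D>0);q=X[m];print(n,len(q),(q.max(0)+q.min(0))[:2]/2,q[:,2].max())
print(go([.484,.2443,.15],8.4))
```

```text
[ 0.4978 -0.1554  0.1658]
post 409 [ 0.4971 -0.156 ] 0.07296307166675886
star 1733 [ 0.4868 -0.0917] 0.05854800364172233
(array([0.3969, 0.0456, 0.0148]), np.float64(0.01))
```

apply_moves --steps "0.049 0.0056 0 0;0.098 0.011 0 0;0.147 0.017 0 0;0.196 0.0225 0 0;0.245 0.028 0 0;0.294 0.034 0 0;0.343 0.039 0 0;0.385 0.044 0 0;0.397 0.0456 0 0;0.397 0.0456 0.03 0;0.397 0.0456 0.07 0;0.397 0.0456 0.10 0"

```text
clock: 15.4
position: [0.4827, 0.2431, 0.0622]
tool_rot: [-2.052, -2.377, 0.005]
contact_force: [-0.0, 0.1, 0.4]
grip_width: 0.0848
gripper_force: 0.0
```

apply_moves --steps "0 0 0.02 0;0 0 0.04 0;0 0 0.048 0;0 0 0.051 0;0 0 0.051 0;0 0 0.051 0"

```text
clock: 16.0
position: [0.4851, 0.2442, 0.015]
tool_rot: [2.052, 2.378, 0.002]
contact_force: [0.0, 0.4, 0.9]
grip_width: 0.0847
gripper_force: 0.0
```

Run:
```python
from h import *
s=state();print(s['position'],go([.484,.2443,.0145],8.4))
```

```text
[0.48513657 0.24417549 0.01500486] (array([ 0.0003, -0.0011,  0.0005]), np.float64(-0.0))
```

apply_moves --steps "0 0 0 0;0 0 0 0;0 0 0 0;0 0 0 0;0 0 0 0;0 0 0 0;0 0 0 0;0 0 0 0;0 0 0 0" --claw 0.0

```text
clock: 16.9
position: [0.4846, 0.2442, 0.0149]
tool_rot: [2.052, 2.378, 0.001]
contact_force: [-2.0, 0.1, 6.4]
grip_width: 0.0248
gripper_force: 58.6
```

Run:
```python
from h import *
s=state();print(s['position'],s['grip_width'],go([.507,-.218,s['position'][2]],8.1))
```

```text
[0.48455684 0.24422752 0.01493168] 0.024784918792155358 (array([-4.605e-01, -4.550e-02, -1.000e-04]), np.float64(0.32))
```

apply_moves --steps "0 0 -0.02 0;0 0 -0.05 0;0 0 -0.09 0;0 0 -0.1 0;0 0 -0.1 0;0 0 -0.1 0"

```text
clock: 17.5
position: [0.4838, 0.2439, 0.1134]
tool_rot: [-2.052, -2.378, 0.002]
contact_force: [-0.6, 1.1, -1.4]
grip_width: 0.0244
gripper_force: 59.2
```

Run:
```python
from h import *
s=state();print(s['position'],s['grip_width'],go([.507,-.218,.115],8.1))
img,D=camera('wrist');save('w4',img)
```

```text
[0.48380041 0.24389349 0.11335114] 0.02440286279677751 (array([-0.4603, -0.0446, -0.0015]), np.float64(0.31))
```

View pics/w4.png

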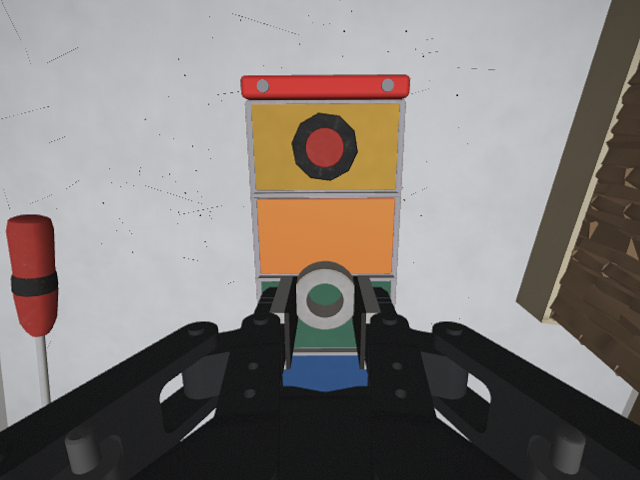

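The wrist view shows the collar held between the pads, centred near (324,295). It may be slightly forward of the pads, so I'll measure the offset.

Run:
```python
from h import *
np.set_printoptions(precision=4,suppress=True)
s=state();M0=R.from_rotvec(s['tool_rot']).as_matrix()
C=get_calibration('wrist');img,D=camera('wrist')
v,u=np.mgrid[0:480,0:640];M=np.linalg.inv(C['camera_from_world']);k=C['K']
X=np.stack([(u-k[0,2])/k[0,0]*D,-(v-k[1,2])/k[1,1]*D,-D],-1)@M[:3,:3].T+M[:3,3]
T=(X-s['position'])@M0   # tool frame
h=cv2.cvtColor(img,cv2.COLOR_RGB2HSV)
m=(h[...,2]>85)&(h[...,1]<60)&(abs(T[...,2])<.03)&(D>0)&(abs(T[...,0])<.04)&(abs(T[...,1])<.03)
q=T[m];print(len(q),q.min(0),q.max(0),np.percentile(q,[2,98],axis=0));
a=q[:,:2];A=np.c_[a.mean(0)];print(cv2.minEnclosingCircle(np.float32(a)))
m2=(h[...,2]<60)&(abs(T[...,2])<.045)&(D>0)&(abs(T[...,0])<.04)&(abs(T[...,1])<.03);print('pads',np.percentile(T[m2],[1,99],axis=0))
z=q[:,2];t=q[z<np.median(z)+.002];c=np.linalg.lstsq(np.c_[t[:,:2],np.ones(len(t))],t[:,2],rcond=None)[0];print('plane',np.median(z),c)
```

```text
2037 [-0.0134 -0.0269 -0.0293] [0.0149 0.025  0.0051] [[-0.0121 -0.0129 -0.0093]
 [ 0.0139  0.011  -0.0065]]
((0.005908530205488205, -0.0008832234889268875), 0.026017136871814728)
pads [[-0.0109 -0.0262 -0.0448]
 [ 0.0127  0.0278 -0.0053]]
plane -0.007876334706283999 [-0.0045  0.0332 -0.008 ]
```

apply_moves --steps "-0.045 -0.0045 0 0;-0.09 -0.009 0 0;-0.135 -0.0135 0 0;-0.18 -0.018 0 0;-0.225 -0.022 0 0;-0.27 -0.0265 0 0;-0.315 -0.031 0 0;-0.36 -0.0355 0 0;-0.405 -0.04 0 0;-0.44 -0.044 0 0;-0.46 -0.046 0 0;-0.46 -0.046 0 0"

```text
clock: 18.8
position: [0.5057, -0.2202, 0.1127]
tool_rot: [-2.057, -2.373, 0.001]
contact_force: [0.1, 0.1, -0.9]
grip_width: 0.0248
gripper_force: 59.2
```

apply_moves --steps "0 0 0 0;0 0 0.03 0;0 0 0.06 0;0 0 0.08 0;0 0 0.09 0;0 0 0.096 0;0 0 0.099 0;0 0 0.0995 0;0 0 0.0995 0"

```text
clock: 19.7
position: [0.5069, -0.2179, 0.0155]
tool_rot: [2.051, 2.378, 0.0]
contact_force: [-0.2, -0.3, -0.5]
grip_width: 0.0246
gripper_force: 59.2
```

Run:
```python
from h import *
s=state();print(s['position'],s['grip_width'],s['contact_force'],go([.507,-.218,.0149],8.1))
```

```text
[ 0.5068766  -0.21790847  0.01554682] 0.024597392710452356 [-0.24078507 -0.25610688 -0.54807657] (array([-0.0001,  0.0001,  0.0006]), np.float64(0.32))
```

apply_moves --steps "0 0 0.001 0;0 0 0.001 0"

```text
clock: 19.9
position: [0.507, -0.2181, 0.015]
tool_rot: [2.051, 2.377, 0.001]
contact_force: [-0.4, 0.8, 4.5]
grip_width: 0.0246
gripper_force: 59.8
```

apply_moves --steps "0 0 0 0;0 0 0 0;0 0 0 0;0 0 0 0;0 0 0 0;0 0 0 0;0 0 -0.03 0;0 0 -0.07 0;0 0 -0.11 0;0 0 -0.15 0;0 0 -0.15 0;0 0 -0.15 0" --claw 0.085

```text
clock: 21.1
position: [0.5069, -0.218, 0.1647]
tool_rot: [2.051, 2.377, 0.001]
contact_force: [-1.0, 0.7, -0.6]
grip_width: 0.0849
gripper_force: 0.0
```

Run:
```python
from h import *
np.set_printoptions(precision=4,suppress=True)
s=state();print(s['position'],go([.473,.306,.15],8.4))
img,D=camera('wrist');save('w5',img)
```

```text
[ 0.5069 -0.218   0.1647] (array([0.5233, 0.0431, 0.0139]), np.float64(0.01))
```

View pics/w5.png

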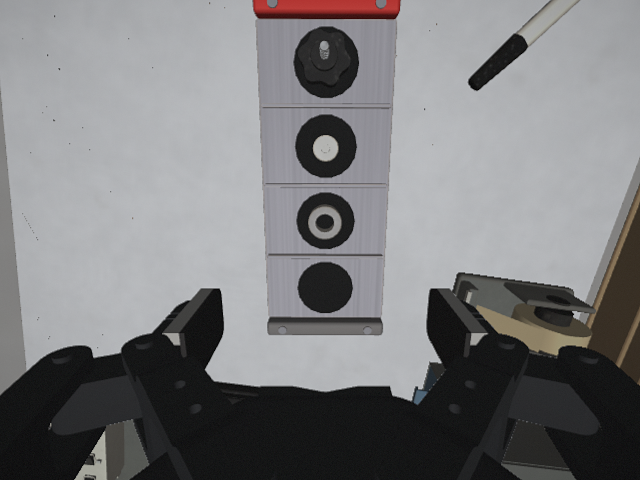

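The star (325,62), post (325,147) and collar (324,221) all stand centred on their pads. The last part is the clamp knob, which goes to the pad at (325,288).

apply_moves --steps "0.049 0.004 0 0;0.098 0.008 0 0;0.147 0.012 0 0;0.196 0.016 0 0;0.245 0.02 0 0;0.294 0.024 0 0;0.343 0.028 0 0;0.392 0.032 0 0;0.441 0.036 0 0;0.49 0.04 0 0;0.523 0.043 0 0;0.523 0.043 0.02 0"

```text
clock: 22.35
position: [0.4724, 0.3105, 0.1436]
tool_rot: [-2.046, -2.384, -0.005]
contact_force: [0.3, -0.7, 0.1]
grip_width: 0.085
gripper_force: 0.0
```

apply_moves --steps "0 0 0.03 0;0 0 0.07 0;0 0 0.1 0;0 0 0.12 0;0 0 0.127 0;0 0 0.127 0;0 0 0.127 0"

```text
clock: 23.05
position: [0.4724, 0.306, 0.0169]
tool_rot: [-2.053, -2.378, 0.0]
contact_force: [0.0, 0.2, 0.5]
grip_width: 0.085
gripper_force: 0.0
```

apply_moves --steps "0 0 0 0;0 0 0 0;0 0 0 0;0 0 0 0;0 0 0 0;0 0 0 0;0 0 0 0;0 0 0 0" --claw 0.0

```text
clock: 23.85
position: [0.4731, 0.3064, 0.0183]
tool_rot: [2.052, 2.378, 0.003]
contact_force: [-0.8, -0.8, 7.3]
grip_width: 0.0409
gripper_force: 59.6
```

Run:
```python
from h import *
s=state();print(s['position'],s['grip_width'],go([.516,-.2815,s['position'][2]],8.1))
```

```text
[0.47305944 0.30636332 0.01826498] 0.040860494997890615 (array([-5.878e-01, -4.350e-02, -4.000e-04]), np.float64(0.31))
```

apply_moves --steps "0 0 -0.02 0;0 0 -0.06 0;0 0 -0.1 0;-0.045 -0.003 -0.1 0;-0.09 -0.007 -0.1 0;-0.135 -0.01 -0.1 0;-0.18 -0.013 -0.1 0;-0.225 -0.017 -0.1 0;-0.27 -0.02 -0.1 0;-0.315 -0.023 -0.1 0;-0.36 -0.027 -0.1 0;-0.36 -0.027 -0.1 0"

```text
clock: 25.05
position: [0.4994, -0.0592, 0.1175]
tool_rot: [2.059, 2.368, -0.0]
contact_force: [-0.3, 0.7, -0.2]
grip_width: 0.0409
gripper_force: 60.7
```

apply_moves --steps "-0.045 -0.003 0 0;-0.09 -0.007 0 0;-0.135 -0.01 0 0;-0.18 -0.013 0 0;-0.21 -0.016 0 0;-0.228 -0.0165 0 0;-0.228 -0.0165 0 0;-0.228 -0.0165 0.03 0;-0.228 -0.0165 0.06 0;-0.228 -0.0165 0.08 0;-0.228 -0.0165 0.09 0;-0.228 -0.0165 0.09 0"

```text
clock: 26.25
position: [0.5144, -0.2797, 0.0256]
tool_rot: [-2.048, -2.378, -0.0]
contact_force: [0.3, 0.5, -0.5]
grip_width: 0.0409
gripper_force: 60.7
```

Run:
```python
from h import *
s=state();print(s['position'],s['grip_width'],s['contact_force'],go([.516,-.2815,.0183],8.1))
```

```text
[ 0.5144449  -0.27974898  0.02561039] 0.04085238627129092 [ 0.30228621  0.48717076 -0.54732864] (array([-0.002 ,  0.0013,  0.0073]), np.float64(0.41))
```

apply_moves --steps "0 0 0.004 0;0 0 0.007 0;0 0 0.009 0;0 0 0.009 0"

```text
clock: 26.65
position: [0.5158, -0.2824, 0.0184]
tool_rot: [2.052, 2.377, 0.0]
contact_force: [0.5, 0.3, -0.3]
grip_width: 0.0411
gripper_force: 61.0
```

Run:
```python
from h import *
s=state();print(s['position'],s['grip_width'],s['contact_force'],go([.516,-.2815,.0183],8.1))
```

```text
[ 0.51578476 -0.28235345  0.0183559 ] 0.04110334343528955 [ 0.49421483  0.32039036 -0.2830893 ] (array([0.0008, 0.0003, 0.0001]), np.float64(0.31))
```

apply_moves --steps "0 0 0.001 0;0 0 0.001 0"

```text
clock: 26.85
position: [0.5158, -0.2824, 0.0183]
tool_rot: [2.052, 2.377, 0.001]
contact_force: [-2.0, 2.0, 9.0]
grip_width: 0.0404
gripper_force: 61.9
```

apply_moves --steps "0 0 0 0;0 0 0 0;0 0 0 0;0 0 0 0;0 0 0 0;0 0 0 0;0 0 -0.03 0;0 0 -0.07 0;0 0 -0.11 0;0 0 -0.15 0;0 0 -0.15 0;0 0 -0.15 0" --claw 0.085

```text
clock: 28.05
position: [0.5159, -0.2825, 0.1679]
tool_rot: [2.051, 2.376, 0.0]
contact_force: [0.2, -0.2, -0.7]
grip_width: 0.085
gripper_force: 0.0
```

Run:
```python
from h import *
np.set_printoptions(precision=4,suppress=True)
s=state();print(s['position'],s['contact_force'])
C=get_calibration('wrist');img,D=camera('wrist');save('w6',img)
v,u=np.mgrid[0:480,0:640];M=np.linalg.inv(C['camera_from_world']);k=C['K']
X=np.stack([(u-k[0,2])/k[0,0]*D,-(v-k[1,2])/k[1,1]*D,-D],-1)@M[:3,:3].T+M[:3,3]
for n,c,lo in [('post',[.498,-.155],.066),('star',[.4888,-.0918],.022),('collar',[.507,-.218],.019),('clamp',[.516,-.2815],.022)]:
    m=(np.linalg.norm(X[...,:2]-c,axis=-1)<.03)&(X[...,2]>lo)&(X[...,2]<.08)&(D>0);q=X[m];print(n,len(q),(q.max(0)+q.min(0))[:2]/2-c,q[:,2].max())
```

```text
[ 0.5159 -0.2825  0.1679] [ 0.2041 -0.1657 -0.6674]
post 613 [-0.0007 -0.0012] 0.07306082877419082Traceback (most recent call last):
  File "<stdin>", line 8, in <module>
    return umr_maximum(a, axis, None, out, keepdims, initial, where)
ValueError: zero-size array to reduction operation maximum which has no identity
```

View pics/w6.png

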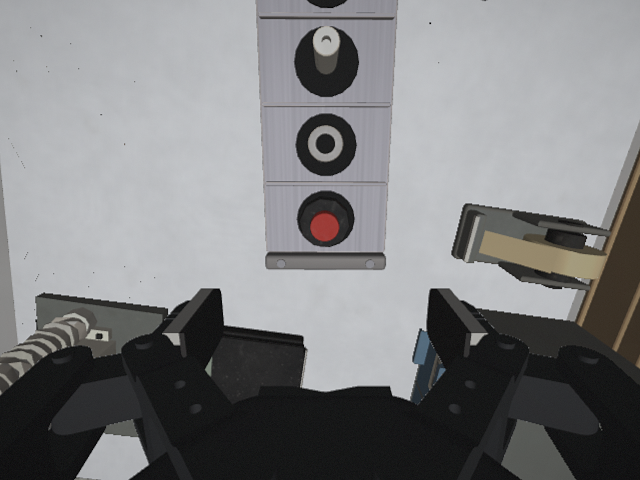

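The view shows the post (326,60), collar (325,144) and clamp (325,218) upright and centred. The star is just out of frame, but it was seen in place in the previous picture and nothing has touched it since. Handing in.

```bash
python3 -c "
from station import *
print(finish_job())"
```

```text
the job is handed in; nothing more can be done
None
```

All four parts now stand on the empty tray's pads in reverse order (star knob at the red end, then spacer post, shaft collar and clamp knob), and the job was handed in at about 28 s on the robot clock; `finish_job()` returned no verdict.

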